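# Open the flask's bay of the bench-top reagent cabinet

## Robot

A 6-joint arm with a two-finger parallel gripper is mounted at the origin on the work surface. World frame = base frame: x ahead of the robot, y to its left, z up, the work surface at z = 0. Lengths are in m, angles in rad, forces in N, time in s.
With the tool pointing down it reaches from about 0.4 to 0.825 m from the base axis. Payload 7 kg.
Tool frame: the origin (TCP) lies midway between the tips of the shut fingers; the grasp point (between the pads) lies 19 mm behind it (manip.grip_depth is the distance from the TCP to the grasp point, in m); z points along the fingers, x is the direction in which the jaws open and shut, and the axes are right-handed (so a half turn about z gives the same grasp; the last joint's range is limited). The gripper opens to 85 mm and grips with 20 to 120 N. Pads are 22 mm wide; open, the fingers measure 114 mm over their backs; the gripper's body (76 mm by 85 mm) begins 54 mm behind the grasp point. The pads swing forward as they close: fully open they stand 13 mm farther back than shut.
Start: joints at [1.601, 0.359, 0.012, 0, -1.224, -0.288], TCP at [0.172, 0.653, 0.231] pointing down, gripper open.
Joint ranges: [-3.07, 3.07], [-1.43, 2.12], [-1.02, 1.25], [-3.03, 1.67], [-3.05, -0], [-3.03, 3.03]. Speed limits (rad/s): [2.39, 2.39, 3.01, 3.14, 3.14, 3.14].

## Interface

Orientations are given as a unit quaternion [x, y, z, w].
In Python, from rig import get_state, cams, manip gives the robot as it stands.
- The arm moves only by the tool jog_arm, never from a script. Its argument "targets" is a list that holds one entry, the list of rows, each a list of 5 numbers: the shift along the tool's x, y, z in cm, then the turn about the tool's z in degrees, then the closure in counts, from 0 (fully open) to 255 (shut). In form: [[[tx, ty, tz, spin, claw], ...]]. A call has 1 to 12 rows; each row shifts and turns the pose as measured when the row begins, along the tool's axes as they then stand; what a row does not reach is not made up. A row lasts 1/8 s, in which the tool goes at most 62.5 mm and 10.7 degrees, less where a joint would pass 70% of its speed; a pose out of reach is approached as far as the arm can. A call with a gripper value outside its range is refused whole. The fingers move at their own pace and stop on an object; "force" is the grip in N (left out, the last holds). Time passes only in rows, so rows that do not move let the fingers close. It gives the time, the measured TCP pose, the force and the opening at its end, in the units of the state.
- get_state(): the state, without advancing time (a new reading comes with each control period).
- cams.grab_frame(name): name is "side" or "top"; returns a dict with "image" (384x512x3 uint8, red, green, blue), "fov_y" (degrees; the focal length in pixels is half the picture's height over the tangent of half this angle, whatever the lens; pixels are square), "cx", "cy" (the principal point, pixels), "eye" and "orientation" of the camera in the world. Camera axes: x right, y up, looking along -z (the intrinsics and any distortion apply to the point x, -y, -z); pixel columns grow to the right and rows downward; lengths in m; the calibration is good to about 2 mm. A picture is of the moment at which its call begins. There is no depth.
- manip.finish_job(): hands the job in, once; it reports no verdict.
The state is a dict: "t": time; "q": joint angles; "joint_vel": joint speeds; "effort": joint torques, N m; "eef_pos": TCP position; "tcp_rot": TCP orientation; "contact_force": force on the tool from outside, world axes, zero at the start; "torque": the same for the moment, N m; "opening": opening from 0.0 (shut) to 1.0 (fully open).
Only numpy, scipy, OpenCV 4.12 (cv2) and the standard library are available. Lean on these libraries where they do the work, as an engineer would, in place of code of your own. Each camera call takes 0.05 s, during which the arm holds its last target.

## Task

Someone needs the conical flask from the white bench-top cabinet: find the outer bay in which it stands and slide that bay's door fully open, all the way behind the middle door, by the steel pull on its top edge. Leave the other two doors and the flask where they are.

Things in the scene. Friction and masses are not known exactly. Their poses are not given: they have to be found in the camera images.
- left_pull (a point): Middle of the left door's pull: steel block on the door's top edge, 24 mm along the track, 16 across, 179 to 225 above the bench; point at 205. Axes: x to the cabinet's back, y along the track to the robot's left, z up. Closed (195 mm from the cabinet's middle) or up to 15 ajar at the start; slides only in -y, on the rear track, to a stop with this point 73 mm in y from the middle pull.
- middle_pull (a point): Middle of the middle door's pull: like the others but 20 mm along the track; same heights and axes. This door (170 wide) is on the front track, 24 mm nearer the robot, and starts central; it can slide too, so leave it. White cabinet: 450 wide, 180 deep, flat clear top at 170, clear back, its front of three doors facing the robot, up to 0.25 rad askew.
- right_pull (a point): Middle of the right door's pull, mirror image of the left: same block, heights and axes, same rear track, starts closed or up to 15 mm ajar; slides only in +y, to a stop with this point 73 mm in y from the middle pull. Outer doors are 138 mm wide, need 2 to 4 N to slide (no latch) and stay where they are left.
- flask: Conical flask, amber glass, 88 mm across the foot, narrow neck, 127 high, standing in the cabinet's left or right bay, about 145 mm in y from the cabinet's middle. Origin: centre of its underside; z up. A straight-sided amber bottle with a white cap stands in the opposite bay, a blue-lidded jar behind the middle door.

How it is judged:
At the end, for the whole second after the job is handed in: The flask's bay door is fully open behind the middle door: its pull at most 88 mm from the middle pull along the track. The other outer door and the middle door are within 15 mm of where they began; the flask is upright (10 degrees), within 20 mm of where it began (((y of flask in the frame of middle_pull above 0.05 m and y of left_pull in the frame of middle_pull below 0.088 m and distance of right_pull from where it was at the start of the episode below 0.015 m) or (y of flask in the frame of middle_pull below -0.05 m and y of right_pull in the frame of middle_pull above -0.088 m and distance of left_pull from where it was at the start of the episode below 0.015 m)) and distance of middle_pull from where it was at the start of the episode below 0.015 m and distance of flask from where it was at the start of the episode below 0.02 m and angle between flask's own z axis and vertical below 0.17 rad); the robot touches nothing.
It also fails if it takes over 29 s, if anything falls off the work surface, if the arm or the gripper's body presses on something with over 40 N, if the wrist force passes 120 N, or if a joint passes its speed limit or range.

## Working session

There is one attempt and no reset: what is moved stays moved. The work goes in short steps, Python scripts to look and compute and a tool call to move; the robot and the scene stay as the last step left them, time stands still between calls to the robot, and variables do not carry over. Pictures are saved under pics/ and viewed, and the job is handed in when it is done.

Besides the shell and the picture viewer there is one more tool, called after "Emit:" by a JSON object that holds its "op" and its "data", one argument or row to a line. jog_arm: Moves the arm, as the interface text tells. Its arguments: {"type":"object","properties":{"targets":{"type":"array","items":{"type":"array","items":{"type":"array","items":{"type":"number"}}}},"force":{"type":"number"}},"required":["targets"]}

```bash
mkdir -p pics; ls; python3 - <<'E'
from rig import get_state, cams, manip
import cv2,json,numpy as np
s=get_state();print(s)
for n in("side","top"):
    f=cams.grab_frame(n);cv2.imwrite(f"pics/{n}0.png",f["image"][:,:,::-1])
    print(n,{k:v for k,v in f.items() if k!="image"})
E
```

```text
pics
{'t': 0.0, 'q': array([ 1.60111382e+00,  3.59405637e-01,  1.10925983e-02, -3.13335655e-04,
       -1.22408107e+00, -2.88095715e-01]), 'joint_vel': array([-0.00094872, -0.00077002, -0.00031844, -0.00251267, -0.00083844,
       -0.00088922]), 'effort': array([ 4.75042616e-04, -5.83319449e+01,  2.93423671e+01,  6.93686396e+00,
       -5.79632135e-03, -6.50658194e-06]), 'eef_pos': array([0.17199744, 0.65225074, 0.23037286]), 'tcp_rot': array([-6.10312835e-01,  7.92160074e-01, -5.60986566e-04, -5.87555821e-04]), 'contact_force': array([ 0.0518241 ,  0.44409712, -0.19334912]), 'torque': array([ 0.04107264, -0.0084425 ,  0.01174167]), 'opening': 0.996358817889245}
side {'fov_y': 47.1223697274485, 'cx': 253.97926220529138, 'cy': 188.4611354384829, 'eye': array([0.8000155 , 0.52517994, 0.84707152]), 'orientation': array([0.06199337, 0.31085236, 0.92717007, 0.19970803])}
top {'fov_y': 55.90963427640678, 'cx': 260.46744688950065, 'cy': 191.70192915750718, 'eye': array([0.50250643, 0.01694646, 0.84840969]), 'orientation': array([ 0.0428395 , -0.03492591, -0.70444711,  0.70760104])}
```

View pics/side0.png

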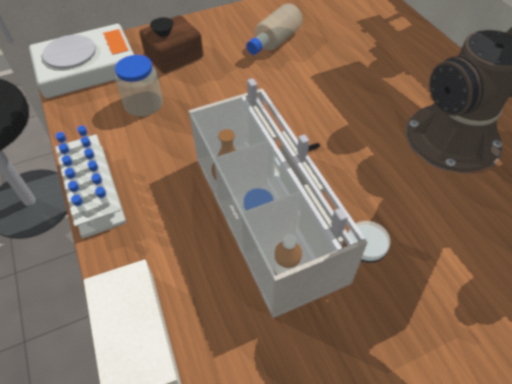

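View pics/top0.png

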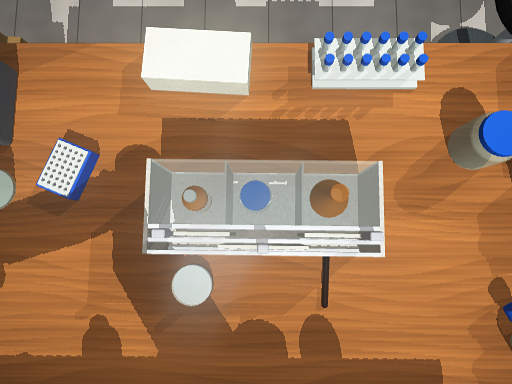

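```bash
python3 - <<'E'
import cv2
a=cv2.imread("pics/top0.png")
cv2.imwrite("pics/top0c.png",cv2.resize(a[145:265,140:270],None,fx=6,fy=4.9,interpolation=2)) if 0 else None
cv2.imwrite("pics/top0L.png",cv2.resize(a[215:265,140:270],None,fx=6,fy=6,interpolation=cv2.INTER_CUBIC))
cv2.imwrite("pics/top0R.png",cv2.resize(a[165:265,260:390],None,fx=6,fy=6,interpolation=cv2.INTER_CUBIC))
b=cv2.imread("pics/side0.png")
cv2.imwrite("pics/side0c.png",cv2.resize(b[70:250,235:375],None,fx=3.3,fy=3.3,interpolation=cv2.INTER_CUBIC))
E
```

```text
(no output)
```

View pics/top0L.png

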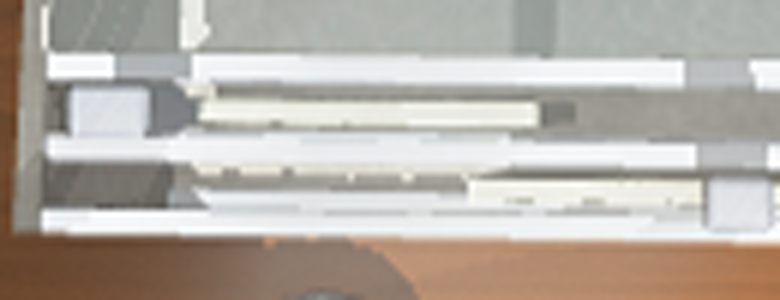

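View pics/top0R.png

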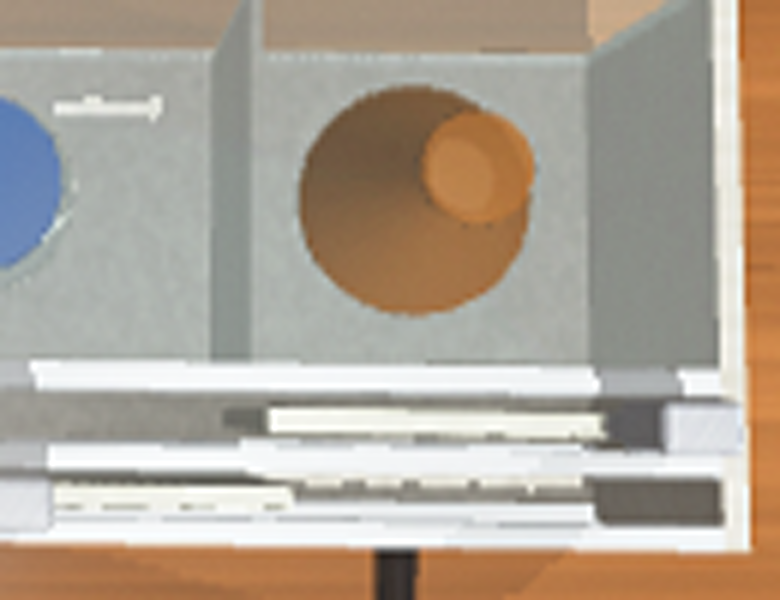

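View pics/side0c.png

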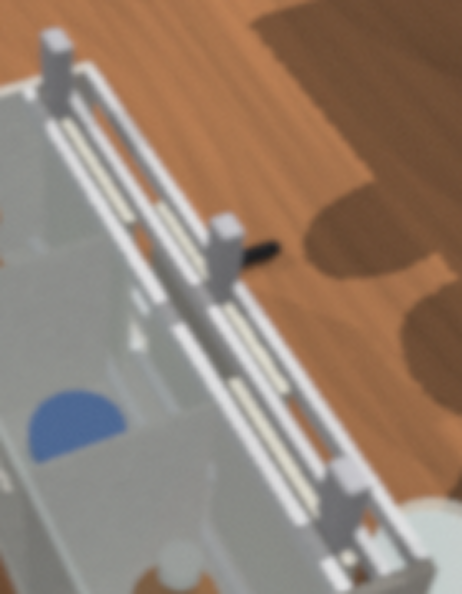

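```bash
cat > h.py <<'E'
import numpy as np
from scipy.spatial.transform import Rotation as R
from rig import cams
def cam(n):
    f=cams.grab_frame(n); return f
def ray(f,u,v):
    fl=f["image"].shape[0]/2/np.tan(np.radians(f["fov_y"])/2)
    d=np.array([(u-f["cx"])/fl,-(v-f["cy"])/fl,-1.]); return R.from_quat(f["orientation"]).apply(d)
def at(f,u,v,z):
    d=ray(f,u,v); return f["eye"]+d*(z-f["eye"][2])/d[2]
def proj(f,p):
    fl=f["image"].shape[0]/2/np.tan(np.radians(f["fov_y"])/2)
    c=R.from_quat(f["orientation"]).inv().apply(np.asarray(p)-f["eye"])
    return f["cx"]+fl*c[0]/-c[2], f["cy"]-fl*c[1]/-c[2]
E
python3 - <<'E'
from h import *
f=cam("top")
P={}
for n,u,v,z in [("L",157.8,233.2,.225),("M",262.8,248.7,.225),("R",376.7,236.2,.225),("flaskfoot",328.5,198,.004),("flasktop",338.5,192,.127)]:
    P[n]=at(f,u,v,z);print(n,P[n].round(4))
d=P["L"]-P["R"];yaw=np.arctan2(-d[0],d[1]);print(np.hypot(*d[:2]),yaw)
y=np.array([-np.sin(yaw),np.cos(yaw)]);x=np.array([np.cos(yaw),np.sin(yaw)])
for n in P: e=(P[n]-P["M"])[:2];print(n,"x",e@x,"y",e@y)
g=cam("side")
for n in "LMR": print(n,proj(g,P[n]))
E
```

```text
L [0.499  0.2001 0.225 ]
M [0.4737 0.0196 0.225 ]
R [ 0.4958 -0.1744  0.225 ]
flaskfoot [ 0.5816 -0.1326  0.004 ]
flasktop [ 0.5822 -0.1309  0.127 ]
0.37449281485099106 -0.008451881962238618
L x 0.02379099652731496 y 0.18063654143122612
M x 0.0 y 0.0
R x 0.02379099652731496 y -0.19385627341976497
flaskfoot x 0.10918381103192175 y -0.1512853892252605
flasktop x 0.10979285043476711 y -0.14966267762367333
L (np.float64(340.75234287132776), np.float64(210.6734332727911))
M (np.float64(303.90070388147774), np.float64(135.97198923220387))
R (np.float64(252.72359724401855), np.float64(79.95944101806288))
```

Emit:
{"op": "jog_arm", "data": {
  "targets": [
    [[0, 0, -4, -7, 255], [0, 0, -4, -7, 255], [0, 0, -3, 0, 255]]
  ],
  "force": 30
}}

```text
t: 0.57
eef_pos: [0.1718, 0.651, 0.3393]
tcp_rot: [-0.705, 0.709, -0.003, -0.004]
contact_force: [0.0, -0.2, 0.2]
opening: 0.378
```

```bash
cat >> h.py <<'E'
from rig import get_state
def to(p):
    s=get_state();r=R.from_quat(s["tcp_rot"])
    print("t",s["t"],"pos",s["eef_pos"].round(4),"x",r.as_matrix()[:,0].round(3),"z",r.as_matrix()[:,2].round(3),"op",round(s["opening"],3),"F",s["contact_force"].round(1),"shift cm",(r.inv().apply(np.array(p)-s["eef_pos"])*100).round(2))
E
python3 -c "
from h import *
to([.45,.25,.34])"
```

```text
t 0.575 pos [0.1718 0.651  0.3393] x [-0.006 -1.     0.009] z [-0.001 -0.009 -1.   ] op 0.378 F [ 0.  -0.2  0.2] shift cm [ 39.94 -28.04   0.27]
```

Emit:
{"op": "jog_arm", "data": {
  "targets": [
    [[3, -3.5, 0, 0, 255], [4.5, -3.5, 0, 0, 255], [4.5, -3.5, 0, 0, 255], [4.5, -3.5, 0, 0, 255], [4.5, -3.5, 0, 0, 255], [4.5, -3.5, 0, 0, 255], [4.5, -3.5, 0, 0, 255], [4.5, -3.5, 0, 0, 255], [4.5, 0, 0, 0, 255], [3, 0, 0, 0, 255]]
  ]
}}

```text
t: 1.82
eef_pos: [0.4568, 0.2186, 0.3423]
tcp_rot: [-0.706, 0.708, -0.002, -0.003]
contact_force: [0.4, 0.1, -0.2]
opening: -0.005
```

```bash
python3 -c "
from h import *
to([.496,-.245,.33])"
```

```text
t 1.825 pos [0.4568 0.2186 0.3423] x [-0.002 -1.     0.007] z [-0.001 -0.007 -1.   ] op -0.005 F [ 0.4  0.1 -0.2] shift cm [46.35 -4.02  1.57]
```

Emit:
{"op": "jog_arm", "data": {
  "targets": [
    [[4, -0.5, 0, 0, 255], [4.5, -0.5, 0, 0, 255], [4.5, -0.5, 0, 0, 255], [4.5, -0.5, 0, 0, 255], [4.5, -0.5, 0, 0, 255], [4.5, -0.5, 0, 0, 255], [4.5, -0.5, 0, 0, 255], [4.5, -0.5, 0, 0, 255], [4.5, 0, 0, 0, 255], [4, 0, 0, 0, 255], [2.5, 0, 0, 0, 255], [0, 0, 0, 0, 255]]
  ]
}}

```text
t: 3.32
eef_pos: [0.4937, -0.264, 0.3447]
tcp_rot: [-0.706, 0.709, -0.001, -0.002]
contact_force: [-0.1, 0.4, -0.3]
opening: 0.001
```

```bash
python3 -c "
from h import *
to([.496,-.24,.25])"
```

```text
t 3.325 pos [ 0.4937 -0.264   0.3447] x [-0.004 -1.     0.006] z [-0.001 -0.006 -1.   ] op 0.001 F [-0.1  0.4 -0.3] shift cm [-2.46 -0.23  9.46]
```

Emit:
{"op": "jog_arm", "data": {
  "targets": [
    [[-1, -0.2, 4, 0, 255], [-1, 0, 4, 0, 255], [0, 0, 4, 0, 255], [0, 0, 2, 0, 255], [0, 0, 0.8, 0, 255], [0, 0, 0, 0, 255]]
  ]
}}

```text
t: 4.08
eef_pos: [0.4961, -0.2412, 0.1938]
tcp_rot: [-0.706, 0.708, -0.002, -0.001]
contact_force: [-0.1, 1.0, 1.0]
opening: 0.001
```

```bash
python3 - <<'E'
from h import *
import cv2
to([.496,-.21,.194])
for n in("side","top"):
    f=cam(n);cv2.imwrite(f"pics/{n}1.png",f["image"][:,:,::-1])
a=cv2.imread("pics/side1.png")[30:170,200:340];b=cv2.imread("pics/top1.png")[180:280,250:430]
cv2.imwrite("pics/c1.png",np.vstack([np.pad(cv2.resize(a,None,fx=2.2,fy=2.2,interpolation=2),((0,0),(0,720-308),(0,0))),cv2.resize(b,(720,290),interpolation=2)]))
E
```

```text
t 4.075 pos [ 0.4961 -0.2412  0.1938] x [-0.003 -1.     0.005] z [ 0.002 -0.005 -1.   ] op 0.001 F [-0.1  1.   1. ] shift cm [-3.12  0.02 -0.04]
```

View pics/c1.png

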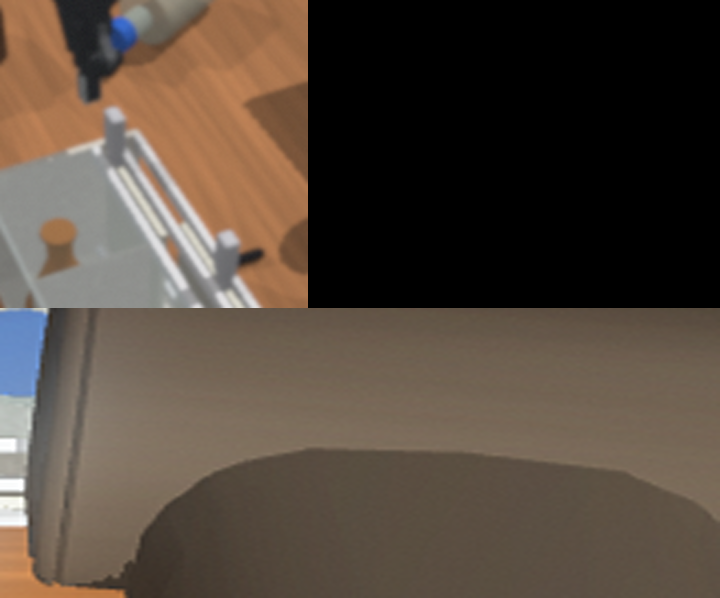

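Emit:
{"op": "jog_arm", "data": {
  "targets": [
    [[-1, 0, 0, 0, 255], [-1, 0, 0, 0, 255], [-1, 0, 0, 0, 255], [-1, 0, 0, 0, 255], [-1, 0, 0, 0, 255], [-1, 0, 0, 0, 255]]
  ]
}}

```text
t: 4.92
eef_pos: [0.498, -0.1783, 0.1967]
tcp_rot: [-0.706, 0.708, -0.005, 0.0]
contact_force: [0.6, -2.2, -1.0]
opening: -0.002
```

```bash
python3 - <<'E'
from h import *
import cv2
to([.497,-.09,.194])
f=cam("side");cv2.imwrite("pics/side2.png",f["image"][:,:,::-1])
cv2.imwrite("pics/c2.png",cv2.resize(cv2.imread("pics/side2.png")[30:230,200:360],None,fx=3,fy=3,interpolation=2))
E
```

```text
t 4.925 pos [ 0.498  -0.1783  0.1967] x [-0.003 -1.     0.007] z [ 0.007 -0.007 -1.   ] op -0.002 F [ 0.6 -2.2 -1. ] shift cm [-8.83  0.13  0.21]
```

View pics/c2.png

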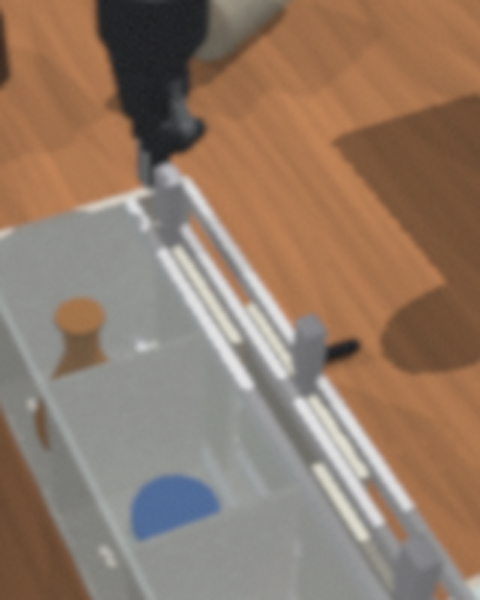

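Emit:
{"op": "jog_arm", "data": {
  "targets": [
    [[-1, 0, 0.1, 0, 255], [-1, 0, 0, 0, 255], [-1, 0, 0.1, 0, 255], [-1, 0, 0, 0, 255], [-1, 0, 0.1, 0, 255], [-1, 0, 0, 0, 255], [-0.8, 0, 0, 0, 255]]
  ]
}}

```text
t: 5.85
eef_pos: [0.4987, -0.1054, 0.194]
tcp_rot: [-0.706, 0.708, -0.006, 0.0]
contact_force: [0.9, -2.6, 2.1]
opening: -0.001
```

```bash
python3 - <<'E'
from h import *
import cv2
to([.497,-.09,.194])
f=cam("side");cv2.imwrite("pics/side3.png",f["image"][:,:,::-1])
for y in(-.065,-.073,-.08,-.088,-.095,-.1):print(y,proj(f,[.4737+.024-.0085*y*0,.0196+y,.225]))
cv2.imwrite("pics/c3.png",cv2.resize(cv2.imread("pics/side3.png")[50:200,230:350],None,fx=4,fy=4,interpolation=2))
E
```

```text
t 5.85 pos [ 0.4987 -0.1054  0.194 ] x [-0.003 -1.     0.008] z [ 0.009 -0.008 -1.   ] op -0.001 F [ 0.9 -2.6  2.1] shift cm [-1.54  0.18 -0.01]
-0.065 (np.float64(278.03691163313306), np.float64(118.18539930452263))
-0.073 (np.float64(276.2966223435059), np.float64(115.65264842468387))
-0.08 (np.float64(274.78798924365674), np.float64(113.45704115767869))
-0.088 (np.float64(273.0797459936078), np.float64(110.97092886570053))
-0.095 (np.float64(271.5987658303353), np.float64(108.81556663143897))
-0.1 (np.float64(270.54867426726906), np.float64(107.28730328687914))
```

View pics/c3.png

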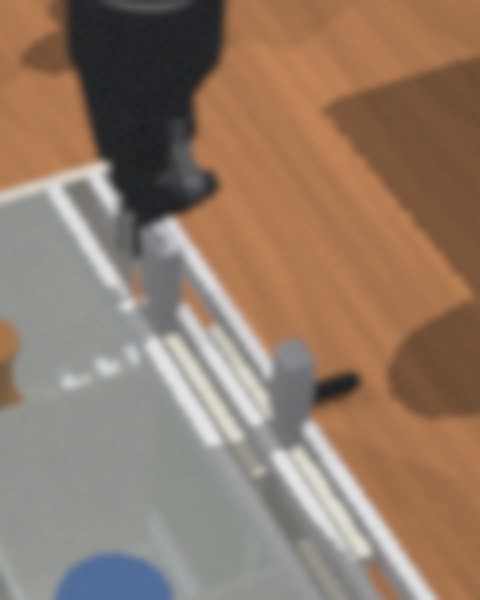

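Emit:
{"op": "jog_arm", "data": {
  "targets": [
    [[-0.8, 0, 0, 0, 255], [-0.7, 0, 0, 0, 255], [-0.4, 0, 0, 0, 255], [-0.2, 0, 0, 0, 255]]
  ]
}}

```text
t: 6.4
eef_pos: [0.4988, -0.0823, 0.1937]
tcp_rot: [-0.706, 0.708, -0.006, 0.001]
contact_force: [0.6, -2.4, 1.5]
opening: 0.0
```

```bash
python3 - <<'E'
from h import *
import cv2
to([.497,-.09,.194])
f=cam("side");cv2.imwrite("pics/side4.png",f["image"][:,:,::-1])
cv2.imwrite("pics/c4.png",cv2.resize(cv2.imread("pics/side4.png")[80:180,240:340],None,fx=6,fy=6,interpolation=2))
E
```

```text
t 6.4 pos [ 0.4988 -0.0823  0.1937] x [-0.003 -1.     0.007] z [ 0.009 -0.007 -1.   ] op 0.0 F [ 0.6 -2.4  1.5] shift cm [ 0.77  0.17 -0.02]
```

View pics/c4.png

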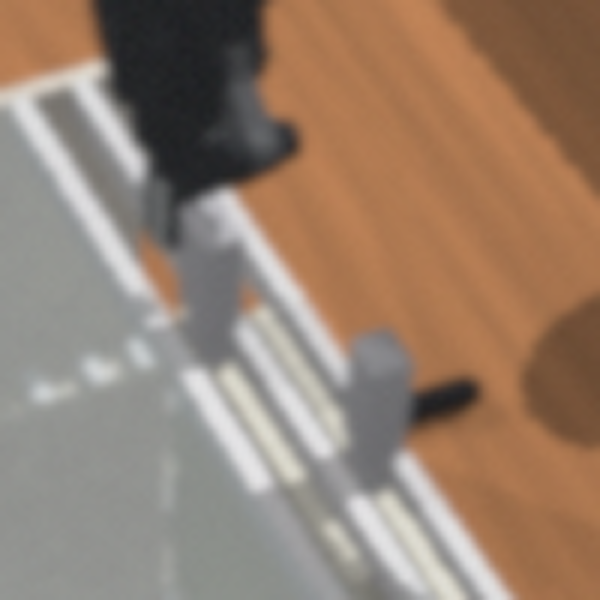

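Emit:
{"op": "jog_arm", "data": {
  "targets": [
    [[1, 0, 0, 0, 255], [1, 0, 0, 0, 255], [0, 0, -4, 0, 255], [0, 0, -4, 0, 255], [3, 0, -4, 0, 255], [4.5, 0, 0, 0, 255], [4.5, 0, 0, 0, 255], [4.5, 0, 0, 0, 255], [4.5, 0, 0, 0, 255], [4.5, 0, 0, 0, 255], [4.5, 0, 0, 0, 255], [0, 0, 0, 0, 255]]
  ]
}}

```text
t: 7.95
eef_pos: [0.4921, -0.4183, 0.3154]
tcp_rot: [-0.705, 0.71, -0.002, 0.0]
contact_force: [-0.5, 0.1, -0.4]
opening: 0.002
```

```bash
python3 - <<'E'
from h import *
import cv2
to([.497,-.09,.194])
for n in("side","top"):
    f=cam(n);cv2.imwrite(f"pics/{n}5.png",f["image"][:,:,::-1])
cv2.imwrite("pics/c5.png",cv2.resize(cv2.imread("pics/top5.png")[150:265,140:390],None,fx=3.2,fy=3.2,interpolation=2))
cv2.imwrite("pics/c5b.png",cv2.resize(cv2.imread("pics/top5.png")[215:265,240:370],None,fx=6,fy=6,interpolation=2))
E
```

```text
t 7.95 pos [ 0.4921 -0.4183  0.3154] x [-0.007 -1.     0.003] z [ 0.004 -0.003 -1.   ] op 0.002 F [-0.5  0.1 -0.4] shift cm [-32.86  -0.21  12.04]
```

View pics/c5.png

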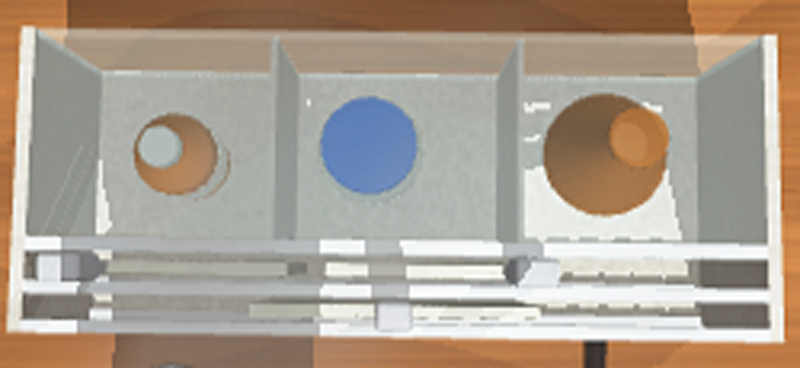

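View pics/c5b.png

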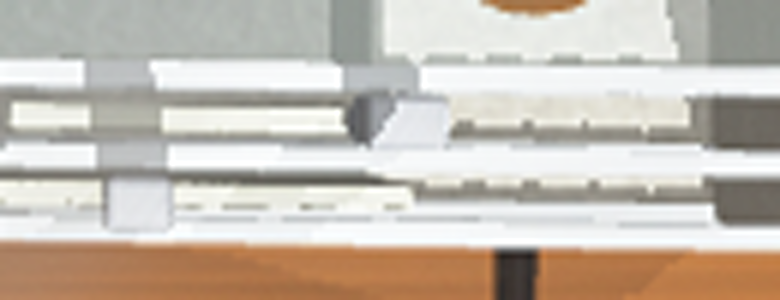

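```bash
python3 -c "
from h import *
from rig import manip
f=cam('top')
m=at(f,263.1,248.8,.225);r=at(f,307.6,234.8,.225);print(m,r,r-m)
print(manip.finish_job())"
```

```text
[0.47350549 0.01912738 0.225     ] [ 0.49758548 -0.05681007  0.225     ] [ 0.02407999 -0.07593745  0.        ]
the job is handed in; nothing more can be done
None
```

The flask was in the right bay. With the gripper shut, I pushed the right door's pull along the rear track towards the middle. The door is now open behind the middle door, and I have handed the job in.

- **Right pull:** the last top picture puts it about 76 mm from the middle pull along the track, inside the 88 mm limit. I stopped about 3 mm short of the stop. In that picture the pull's top is partly in shadow, so I worked out its centre from the right edge and its known width. The side picture also gave about 76 mm.
- **Middle pull and flask:** the middle pull is within about 1 mm of where it started. The flask is upright and in the same place in the picture.
- **Left door:** I never touched it. By eye it looks unmoved, but shadow covered part of its pull, so I did not re-measure it precisely.
- **Forces and time:** contact force readings between pushes were about 2 to 3 N. The arm ended clear of everything, about 8 s into the 29 s allowed.

The two cameras disagreed by 1 to 2 pixels, roughly 3 mm, which is small against these margins.

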